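Tip the tamper into its box

TASK

Put the blue-handled tamper away in the wooden box. Its foot is longer than the window in the box's top, so tip it to slip one end of the foot under the lip, then right it inside and, still holding it, lower it until it stands upright with its foot flat on the box's floor before letting go (do not drop it). Leave the yellow-handled tamper and the glue jar where they stand.

Things in the scene. Friction and masses are not known exactly. Their poses are not given: they have to be found in the camera images.
- blue_tamper_mid (a point): tamper standing on a flat foot 60 (x) by 130 (y) by 12 mm (rubber, pale wood); from its middle rises a straight blue handle 30 (x) by 26 (y) mm, top 150 mm above the sole. 0.25 to 0.5 kg. Point: on the handle's axis, 75 mm above the sole; z up the handle. y is within 25 deg of world y. Gripped near the top of the handle, the fingers stay above the box.
- tamper_box: plywood box fixed to the table, 100 (x) by 206 (y) by 94 mm high outside, inside 84 by 190 by 80 mm; floor 6 mm thick. Origin: centre of its underside, z up, y along it (within 20 deg of world y). Top open but for two dark lips 8 mm thick (86 to 94 mm up), one over each y end, leaving a centred window 110 (y) by 84 mm (x). The +x wall is clear.
- yellow_tamper_mid (a point): bystander: tamper standing on a flat foot 60 (x) by 130 (y) by 12 mm (rubber, pale wood); from its middle rises a straight yellow handle 30 (x) by 26 (y) mm, top 150 mm above the sole. 0.25 to 0.5 kg. Point: on the handle's axis, 75 mm above the sole; z up the handle. y is within 25 deg of world y.
- glue_jar_mid (a point): bystander: a closed glass glue jar with a white cap, 64 mm across, 90 mm tall, standing upright. The point lies on its axis, 45 mm above its base.
Mind the look-alikes: they are no part of the job. What is shaped like the part that bears blue_tamper_mid but green or orange is not meant. Of the things shaped like the tamper_box, the plywood one is meant.

How it is judged:
On the way:
1. the blue tamper is inside the box, righted to within 10 degrees of upright and with its foot lowered to within 15 mm of the box's floor, while the gripper still holds it (angle between blue_tamper_mid's own z axis and vertical below 0.1745 rad and x of blue_tamper_mid in the frame of tamper_box between -0.04 and 0.04 m and y of blue_tamper_mid in the frame of tamper_box between -0.06 and 0.06 m and z of blue_tamper_mid in the frame of tamper_box between 0.07 and 0.096 m and contact force between the fingers and blue_tamper above 0.5 N), for 0.2 s.
At the end, for the whole second after the job is handed in: The blue tamper stands by itself in the box, its foot on the box's floor (centre point 70 to 88 mm above the box's underside; 81 mm when seated), within 10 degrees of upright, under and between the lips (within 40 mm across and 60 mm along of the box's centre), released (angle between blue_tamper_mid's own z axis and vertical below 0.1745 rad and x of blue_tamper_mid in the frame of tamper_box between -0.04 and 0.04 m and y of blue_tamper_mid in the frame of tamper_box between -0.06 and 0.06 m and z of blue_tamper_mid in the frame of tamper_box between 0.07 and 0.088 m and not (contact force between the fingers and blue_tamper above 0.5 N)); the robot touches nothing.
It fails at once if the yellow tamper is moved by more than 30 mm (distance of yellow_tamper_mid from where it was at the start of the episode above 0.03 m).
It fails at once if the glue jar is moved by more than 30 mm (distance of glue_jar_mid from where it was at the start of the episode above 0.03 m).
It also fails if it takes over 48 s, if anything falls off the work surface, if the arm or the gripper's body presses on something with over 40 N, if the wrist force passes 120 N, or if a joint passes its speed limit or range.

ROBOT

A 6-joint arm with a two-finger parallel gripper is mounted at the origin on the work surface. World frame = base frame: x ahead of the robot, y to its left, z up, the work surface at z = 0. Lengths are in m, angles in rad, forces in N, time in s.
With the tool pointing down it reaches from about 0.225 to 0.725 m from the base axis. Payload 3.1 kg.
Tool frame: the origin (TCP) lies midway between the tips of the shut fingers; the grasp point (between the pads) lies 19 mm behind it (arm.grip_point_offset is the distance from the TCP to the grasp point, in m); z points along the fingers, y is the line along which they close (so a half turn about z gives the same grasp; the last joint's range is limited). The gripper opens to 85 mm and grips with 20 to 120 N. Pads are 22 mm wide; open, the fingers measure 114 mm over their backs; the gripper's body (76 mm by 85 mm) begins 54 mm behind the grasp point. The pads swing forward as they close: fully open they stand 13 mm farther back than shut.
Start: joints at [1.198, 0.048, 0.099, 1.622, 0, 1.443], TCP at [0.127, 0.509, 0.231] pointing down, gripper open.
Joint ranges: [-2.91, 2.91], [-0.99, 1.94], [-1.21, 1.42], [-2.12, 2.29], [-1.49, 1.47], [-3.14, 3.14]. Speed limits (rad/s): [2.79, 2.79, 3.14, 3.14, 3.14, 3.14].

INTERFACE

Orientations are given as a unit quaternion [x, y, z, w].
In Python, from station import arm, vision gives the robot as it stands.
- The arm moves only by the tool play_rows, never from a script. Its argument "commands" is a list of rows, each a list of 3 entries, a list of its own where there are three numbers: the shift along the world's x, y, z in mm, then the turn, a rotation vector about the world's x, y, z in degrees, then the finger opening in mm, from 0 to 85.4. A call has 1 to 20 rows; each row shifts and turns the commanded pose from where the row before left it; what a row does not reach is not made up. A row lasts 1/12 s, in which the tool goes at most 41.7 mm and 7.16 degrees, less where a joint would pass 70% of its speed; a pose out of reach is approached as far as the arm can. A call with a gripper value outside its range is refused whole. The fingers move at their own pace and stop on an object; "newtons" is the grip in N (left out, the last holds). Time passes only in rows, so rows that do not move let the fingers close. It gives the time, the measured TCP pose, the force, the opening and the grip force at its end, in the units of the state.
- arm.get_obs(): the state, without advancing time (a new reading comes with each control period).
- vision.camera(name): name is "side" or "top"; returns the picture (420x560x3 uint8, red, green, blue); there is no depth.
- vision.camera_model(name): a dict with "vfov" (degrees; the focal length in pixels is half the picture's height over the tangent of half this angle, whatever the lens; pixels are square), "cx", "cy" (the principal point, pixels), "world_to_cam" (4x4, takes a point from world to camera coordinates). Camera axes: x right, y down, z forward; pixel columns grow to the right and rows downward; lengths in m; the calibration is good to about 2 mm. A picture is of the moment at which its call begins. camera_model takes no time and is no camera call.
- arm.close_job(): hands the job in; it is judged then, once.
The state is a dict: "time": time; "joint_pos": joint angles; "qvel": joint speeds; "joint_efforts": joint torques, N m; "position": TCP position; "eef_rot": TCP orientation; "contact_force": force on the tool from outside, world axes, zero at the start; "wrist_torque": the same for the moment, N m; "finger_gap": finger opening in m; "grip_force": force on a finger pad.
Only numpy, scipy, OpenCV 4.12 (cv2) and the standard library are available. Lean on these libraries where they do the work, as an engineer would, in place of code of your own. Each camera call takes 0.05 s, during which the arm holds its last target. There are 200 camera calls.

## Working session

There is one attempt and no reset: what is moved stays moved. The work goes in short steps, Python scripts to look and compute and a tool call to move; the robot and the scene stay as the last step left them, time stands still between calls to the robot, and variables do not carry over. Pictures are saved under pics/ and viewed, at most 10 in all, crops included, and the job is handed in when it is done.

Besides the shell and the picture viewer there is one more tool, called after ">>>" in YAML: its name, and indented under it one key for each argument. play_rows: Moves the arm, as the interface text tells. Its arguments: {"type":"object","properties":{"commands":{"type":"array","items":{"type":"array"}},"newtons":{"type":"number"}},"required":["commands"]}

```bash
mkdir -p pics
python3 - <<'E'
from station import arm, vision
import cv2, json
for n in("top","side"):
    im=vision.camera(n); cv2.imwrite(f"pics/{n}0.png",im[:,:,::-1])
    m=vision.camera_model(n); print(n,m)
o=arm.get_obs(); print(o)
E
```

```text
top {'vfov': 51.39920231790326, 'cx': 274.8034388136566, 'cy': 210.6987163601633, 'world_to_cam': array([[ 5.98676033e-02, -9.98206234e-01, -4.29366066e-04,
        -6.90183055e-02],
       [-9.77608278e-01, -5.85452955e-02, -2.02124971e-01,
         6.02129580e-01],
       [ 2.01737268e-01,  1.25204894e-02, -9.79359644e-01,
         8.93077304e-01],
       [ 0.00000000e+00,  0.00000000e+00,  0.00000000e+00,
         1.00000000e+00]])}
side {'vfov': 50.77016281322534, 'cx': 276.3795631661446, 'cy': 219.97420221501636, 'world_to_cam': array([[-0.99290393, -0.11732438, -0.01941065,  0.58869803],
       [-0.06965226,  0.70605264, -0.70472564,  0.12214771],
       [ 0.09638644, -0.69837286, -0.70921435,  1.06398492],
       [ 0.        ,  0.        ,  0.        ,  1.        ]])}
{'time': 0.1, 'joint_pos': array([1.19819970e+00, 4.86824501e-02, 9.77562119e-02, 1.62201043e+00,
       3.33590639e-05, 1.44299584e+00]), 'qvel': array([ 0.00089909, -0.00071702,  0.00382868, -0.00031993, -0.00113524,
        0.00094735]), 'joint_efforts': array([ 3.01241518e-03, -3.39851046e+01,  3.20935321e+01,  1.58693403e-02,
       -1.47484975e-04, -4.55285857e-06]), 'position': array([0.12703747, 0.50882822, 0.23023208]), 'eef_rot': array([ 1.22092635e-01,  9.92518132e-01, -1.03271872e-03, -2.81130373e-04]), 'contact_force': array([ 0.57539947,  0.63949957, -0.24237003]), 'wrist_torque': array([ 0.00123278,  0.00944457, -0.03023008]), 'grip_force': 0.0, 'finger_gap': 0.08540294461462972}
```

View pics/top0.png

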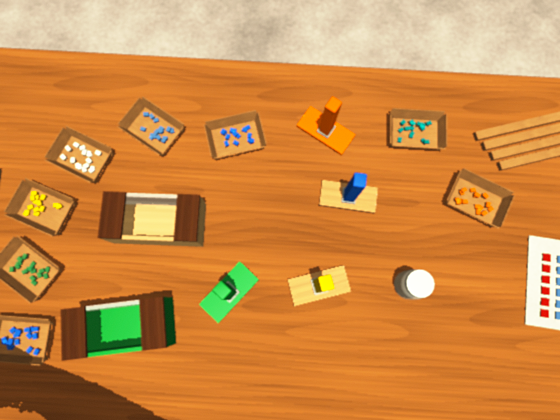

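View pics/side0.png

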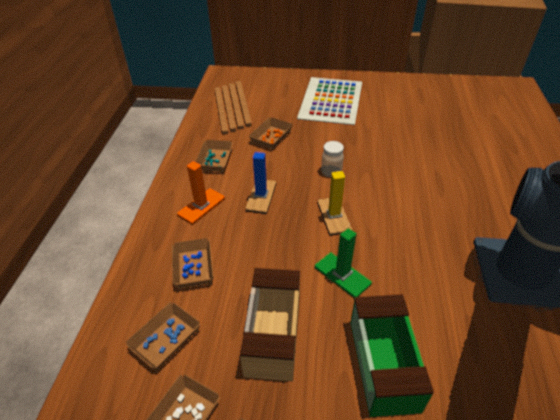

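The top view shows the plywood box at about (152,218), dark lips at columns 100-125 and 173-204. The blue tamper's foot is at (348,195), the yellow's at (320,286), the jar at (417,284). The side view agrees: blue foot (261,196), box (272,322).

```bash
cat > h.py <<'E'
import numpy as np, cv2
from station import arm, vision
def ray(n,uv):
    m=vision.camera_model(n); T=m["world_to_cam"]; f=210/np.tan(np.radians(m["vfov"]/2))
    uv=np.atleast_2d(uv).astype(float)
    d=np.c_[(uv[:,0]-m["cx"])/f,(uv[:,1]-m["cy"])/f,np.ones(len(uv))]
    return -T[:3,:3].T@T[:3,3], d@T[:3,:3]
def plane(n,uv,z):
    c,d=ray(n,uv); return c+d*((z-c[2])/d[:,2])[:,None]
def proj(n,P):
    m=vision.camera_model(n); T=m["world_to_cam"]; f=210/np.tan(np.radians(m["vfov"]/2))
    q=np.atleast_2d(P)@T[:3,:3].T+T[:3,3]; return q[:,:2]/q[:,2:]*f+[m["cx"],m["cy"]]
def rect(n,mask,z):
    ys,xs=np.nonzero(mask); p=plane(n,np.c_[xs,ys],z)[:,:2]*1000
    (c,s,a)=cv2.minAreaRect(p.astype(np.float32)); return np.round(c,1),np.round(s,1),round(a,1)
def comp(mask,seed):
    mask=cv2.morphologyEx(mask.astype(np.uint8),cv2.MORPH_OPEN,np.ones((2,2)))
    _,l,st,ce=cv2.connectedComponentsWithStats(mask)
    k=1+np.argmin([np.hypot(*(ce[i]-seed))+(1000 if st[i,4]<40 else 0) for i in range(1,len(ce))]); return l==k,st[k]
E
python3 - <<'E'
from h import *
for n,bs,ys,foots,lips in(("top",(357,186),(325,283),((350,195),(320,287)),((112,216),(188,219))),("side",(260,172),(337,195),((262,198),(334,215)),((276,279),(269,345)))):
    im=cv2.imread(f"pics/{n}0.png"); h=cv2.cvtColor(im,cv2.COLOR_BGR2HSV)
    for s in list(foots)+list(lips): print(n,s,[h[s[1]+dy,s[0]+dx].tolist() for dx,dy in((0,0),(-15,5),(15,5),(0,-30))])
    H,S,V=cv2.split(h)
    m,st=comp((H>105)&(H<130)&(S>130),bs); print("blue",st, rect(n,m,.15))
    if n=="top":
        mt=m&(V>190); print("bluetop bright",mt.sum(),rect(n,mt,.15))
    for s in lips:
        m,st=comp((V<95),s); print("lip",st,rect(n,m,.094))
    crop=im
cv2.imwrite("pics/c.png",np.vstack([cv2.resize(cv2.imread("pics/top0.png")[160:320,80:400],None,fx=2.4,fy=2.4,interpolation=cv2.INTER_CUBIC)]))
E
```

```text
top (350, 195) [[108, 229, 109], [22, 141, 250], [21, 147, 248], [14, 202, 218]]
top (320, 287) [[23, 255, 176], [22, 140, 250], [23, 137, 252], [14, 202, 223]]
top (112, 216) [[11, 197, 101], [14, 206, 191], [18, 151, 149], [14, 205, 208]]
top (188, 219) [[11, 192, 106], [25, 121, 255], [18, 150, 104], [13, 206, 197]]
blue [345 175  20  27 263] (array([ 639.2, -190.7]), array([28.6, 56.5]), 61.8)
bluetop bright 32 (array([ 645.1, -198.7]), array([51.3, 20.9]), 8.3)
lip [197 220   3  23  49] (array([545.7, 124.5]), array([46.6,  4.2]), 5.4)
lip [197 220   3  23  49] (array([545.7, 124.5]), array([46.6,  4.2]), 5.4)
side (262, 198) [[15, 143, 153], [15, 163, 183], [13, 194, 159], [109, 238, 74]]
side (334, 215) [[23, 148, 93], [12, 204, 95], [12, 185, 156], [24, 255, 97]]
side (276, 279) [[13, 203, 68], [12, 218, 62], [10, 186, 70], [12, 200, 144]]
side (269, 345) [[8, 190, 59], [11, 187, 64], [11, 186, 74], [18, 140, 213]]
blue [255 154  12  43 431] (array([ 645. , -122.8]), array([ 26.4, 165.9]), 8.8)
lip [ 236  269   65  115 4177] (array([569.4, 257.4]), array([101.5, 251.2]), 0.5)
lip [ 236  269   65  115 4177] (array([569.4, 257.4]), array([101.5, 251.2]), 0.5)
```

View pics/c.png

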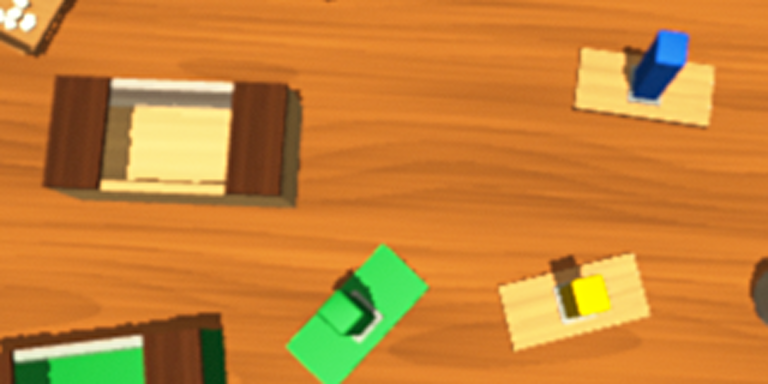

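The crop shows the box's outer lip corners at crop (55,76), (44,186), (293,84) and (285,197), and the blue foot with corners at about (582,47), (715,68), (709,126) and (574,108).

Run:
```python
from h import *
im=cv2.imread("pics/top0.png"); H,S,V=cv2.split(cv2.cvtColor(im,cv2.COLOR_BGR2HSV))
for s in((348,195),(320,286)):
    m=((S<170)&(V>200)).astype(np.uint8); _,l,st,ce=cv2.connectedComponentsWithStats(m)
    q=np.zeros_like(m)
    for i in range(1,len(ce)):
        if st[i,4]>15 and np.hypot(*(ce[i]-s))<32: q|=(l==i).astype(np.uint8)
    print("foot",s,q.sum(),rect("top",q,.012))
c=lambda p:np.array(p)/2.4+[80,160]-.3
L=plane("top",c([(55,76),(44,186),(285,197),(293,84),(110,79),(99,188),(228,193),(234,82)]),.094)*1000
print(L.round(0)); print("sides",[np.linalg.norm(L[i]-L[j]).round(1) for i,j in((0,3),(1,2),(0,1),(2,3),(4,7),(5,6))],"centre",L[:4].mean(0),L[4:].mean(0))
for a,b in((2,1),(3,0)): d=L[b]-L[a]; print("yaw",np.degrees(np.arctan2(-d[0],d[1])))
F=plane("top",c([(582,47),(715,68),(709,126),(574,108)]),.012)*1000
print(F.round(0),F.mean(0))
print("handle top",plane("top",c([(658,31),(688,34),(683,62),(653,58)]),.15).round(4)*1000)
# two-view check: jar and yellow
print("jar",plane("top",[(420,283)],.09),plane("side",[(333,148)],.09))
# side foot blue
im=cv2.imread("pics/side0.png")
sc=im[130:380,170:420]; cv2.imwrite("pics/s.png",cv2.resize(sc,None,fx=2.4,fy=2.4,interpolation=cv2.INTER_CUBIC))
```

```text
foot (348, 195) 1070 (array([ 664.9, -201. ]), array([130.6,  68.8]), 85.2)
foot (320, 286) 1231 (array([ 452.4, -140.7]), array([ 60.4, 130.9]), 17.3)
[[619. 336.  94.]
 [520. 331.  94.]
 [523. 121.  94.]
 [624. 124.  94.]
 [619. 286.  94.]
 [521. 283.  94.]
 [524. 171.  94.]
 [623. 176.  94.]]
sides [np.float64(211.7), np.float64(210.0), np.float64(98.5), np.float64(100.9), np.float64(110.2), np.float64(112.4)] centre [571.39446982 228.03807696  94.        ] [571.52460763 229.30218739  94.        ]
yaw 0.8036643751846998
yaw 1.447952642959748
[[ 697. -138.   12.]
 [ 683. -268.   12.]
 [ 626. -263.   12.]
 [ 636. -133.   12.]] [ 660.38583966 -200.54861496   12.        ]
handle top [[ 674.7 -188.5  150. ]
 [ 673.6 -213.7  150. ]
 [ 649.1 -209.9  150. ]
 [ 651.  -184.8  150. ]]
jar [[ 0.46600253 -0.33947554  0.09      ]] [[ 0.46581858 -0.33121648  0.09      ]]
```

View pics/s.png

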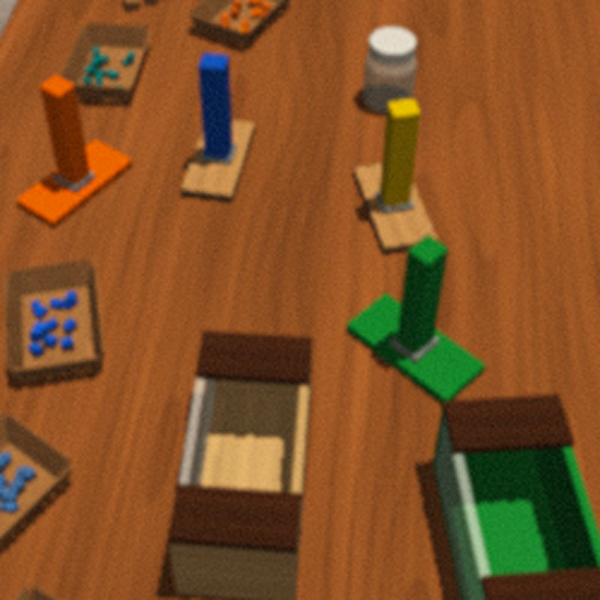

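```bash
cat > plan.py <<'E'
import numpy as np, cv2
# 2D section, s = -y of box frame (entering end points to +s), mm; lean towards +s
O=600; img=np.full((900,1200),255,np.uint8)   # px 0.5mm ; s=(c-O)/2, z=(700-r)/2
R=lambda s0,s1,z0,z1: img.__setitem__((slice(700-2*z1,700-2*z0),slice(O+2*s0,O+2*s1)),0)
R(-103,103,0,6);R(-103,-95,0,94);R(95,103,0,94);R(-103,-55,86,94);R(55,103,86,94)
D=cv2.distanceTransform(img,cv2.DIST_L2,5)/2
def seg(p,q,n): return np.linspace(p,q,n)
P=np.vstack([seg((-65,0),(65,0),40),seg((-65,12),(65,12),40),seg((-65,0),(-65,12),5),seg((65,0),(65,12),5),
 seg((13,12),(13,108),35),seg((-13,12),(-13,108),35),seg((-33,108),(33,108),12),seg((33,108),(33,184),15),seg((45,184),(45,260),15)])
def clear(s,z,th):
    t=np.radians(th); x=s+P[:,0]*np.cos(t)+P[:,1]*np.sin(t); y=z-P[:,0]*np.sin(t)+P[:,1]*np.cos(t)
    return D[np.clip((700-2*y).astype(int),0,899),np.clip((O+2*x).astype(int),0,1199)].min()
E
python3 - <<'E'
from plan import *
from scipy.ndimage import label
from scipy.sparse import coo_matrix
S=np.arange(-50,41,2.5);Z=np.arange(10,165,2.5);T=np.arange(0,56,5)
C=np.array([[[clear(s,z,t) for t in T] for z in Z] for s in S])
a=(np.argmin(abs(S)),len(Z)-1,0); 
for th in (10,9,8,7,6,5,4,3):
    l,_=label(C.clip(None,99)>=np.minimum(th,np.minimum(99,Z-6.5)[None,:,None]))  # floor approach allowed
    ok=[(i) for i in range(len(S)) if l[i,0,0]==l[a] and l[a]>0]
    print(th,S[ok])
    if ok: break
# BFS path, cost favours clearance
import heapq
free=l==l[a]; g=(ok[len(ok)//2],0,0); d={a:0};pr={};h=[(0,a)]
while h:
    c,n=heapq.heappop(h)
    if n==g: break
    if c>d[n]: continue
    for e in np.ndindex(3,3,3):
        m=tuple(np.add(n,e)-1)
        if m==n or min(m)<0 or any(m[k]>=free.shape[k] for k in range(3)) or not free[m]: continue
        q=c+np.linalg.norm(np.subtract(m,n))*(1+12/max(C[m],1))
        if q<d.get(m,1e9): d[m]=q;pr[m]=n;heapq.heappush(h,(q,m))
p=[g]
while p[-1]!=a:p.append(pr[p[-1]])
for n in p[::-1]: print(S[n[0]],Z[n[1]],T[n[2]],C[n].round(1),end=" | ")
from h import *
c=lambda q:np.array(q)/2.4+[170,130]-.3
print("\nside lips",plane("side",c([(204,332),(311,337),(170,541),(298,547)]),.094).round(3).tolist())
E
```

```text
10 [-25.  -22.5 -20.  -17.5 -15.  -12.5 -10.   -7.5  -5.   -2.5   0.    2.5
   5.    7.5  10.   12.5  15.   17.5  20.   22.5  25. ]
0.0 162.5 0 68.5 | -2.5 160.0 5 60.5 | -5.0 157.5 10 52.5 | -7.5 155.0 15 44.5 | -10.0 152.5 20 37.3 | -12.5 150.0 25 30.8 | -15.0 147.5 30 25.2 | -15.0 145.0 35 22.0 | -15.0 142.5 40 20.0 | -15.0 140.0 45 18.2 | -15.0 137.5 50 19.8 | -15.0 135.0 55 23.0 | -15.0 132.5 55 23.0 | -15.0 130.0 55 23.5 | -15.0 127.5 55 24.0 | -15.0 125.0 55 24.5 | -15.0 122.5 55 25.0 | -15.0 120.0 55 25.9 | -15.0 117.5 55 27.4 | -15.0 115.0 55 28.9 | -15.0 112.5 55 30.3 | -15.0 110.0 55 31.8 | -15.0 107.5 55 33.3 | -15.0 105.0 55 34.7 | -15.0 102.5 55 34.3 | -15.0 100.0 55 32.3 | -12.5 97.5 50 32.2 | -12.5 95.0 50 31.2 | -10.0 92.5 45 29.6 | -7.5 90.0 45 28.5 | -5.0 87.5 40 25.6 | -2.5 85.0 40 25.6 | 0.0 82.5 35 22.5 | 2.5 80.0 35 21.6 | 5.0 77.5 35 18.9 | 7.5 75.0 35 15.4 | 10.0 72.5 30 14.2 | 12.5 70.0 30 12.2 | 15.0 67.5 25 11.7 | 17.5 65.0 20 11.5 | 17.5 62.5 15 11.3 | 17.5 60.0 10 11.5 | 15.0 57.5 5 12.7 | 12.5 55.0 0 17.5 | 10.0 52.5 0 20.0 | 7.5 50.0 0 22.5 | 5.0 47.5 0 25.0 | 2.5 45.0 0 27.5 | 0.0 42.5 0 30.0 | 0.0 40.0 0 30.0 | 0.0 37.5 0 30.0 | 0.0 35.0 0 29.0 | 0.0 32.5 0 26.5 | 0.0 30.0 0 24.0 | 0.0 27.5 0 21.5 | 0.0 25.0 0 19.0 | 0.0 22.5 0 16.5 | 0.0 20.0 0 14.0 | 0.0 17.5 0 11.5 | 0.0 15.0 0 9.0 | 0.0 12.5 0 6.5 | 0.0 10.0 0 4.0 | 
side lips [[0.623, 0.131, 0.094], [0.526, 0.127, 0.094], [0.618, 0.337, 0.094], [0.519, 0.331, 0.094]]
```

>>> play_rows:
  commands:
    - [[22,-29.5,1],[0,0,0.45],85]
    - [[22,-29.5,1],[0,0,0.45],85]
    - [[22,-29.5,1],[0,0,0.45],85]
    - [[22,-29.5,1],[0,0,0.45],85]
    - [[22,-29.5,1],[0,0,0.45],85]
    - [[22,-29.5,1],[0,0,0.45],85]
    - [[22,-29.5,1],[0,0,0.45],85]
    - [[22,-29.5,1],[0,0,0.45],85]
    - [[22,-29.5,1],[0,0,0.45],85]
    - [[22,-29.5,1],[0,0,0.45],85]
    - [[22,-29.5,1],[0,0,0.45],85]
    - [[22,-29.5,1],[0,0,0.45],85]
    - [[22,-29.5,1],[0,0,0.45],85]
    - [[22,-29.5,1],[0,0,0.45],85]
    - [[22,-29.5,0],[0,0,0.45],85]
    - [[22,-29.5,0],[0,0,0.45],85]
    - [[22,-29.5,0],[0,0,0.45],85]
    - [[22,-29.5,0],[0,0,0.45],85]
    - [[22,-29.5,0],[0,0,0.45],85]
    - [[22,-29.5,0],[0,0,0.45],85]

```text
time: 1.77
position: [0.5677, -0.0823, 0.2445]
eef_rot: [0.044, 0.999, 0.0, -0.001]
contact_force: [0.6, -0.0, 0.4]
finger_gap: 0.0848
grip_force: 0.0
```

Run:
```python
from h import *
c=lambda q:np.array(q)/2.4+[170,130]-.3
print("side handle top",plane("side",c([(201,57),(229,57),(230,68),(203,70)]),.15).round(3).tolist())
print("foot near corners",plane("side",c([(182,190),(232,198),(254,124)]),.012).round(3).tolist())
```

```text
side handle top [[0.675, -0.205, 0.15], [0.644, -0.208, 0.15], [0.641, -0.188, 0.15], [0.669, -0.182, 0.15]]
foot near corners [[0.694, -0.136, 0.012], [0.635, -0.128, 0.012], [0.626, -0.26, 0.012]]
```

>>> play_rows:
  commands:
    - [[23,-29,0],[0,0,0],85]
    - [[23,-29,0],[0,0,0],85]
    - [[23,-29,0],[0,0,0],85]
    - [[23,-29,0],[0,0,0],85]
    - [[0,0,0],[0,0,0],85]
    - [[0,0,0],[0,0,0],85]
    - [[0,0,-15],[0,0,0],85]
    - [[0,0,-20],[0,0,0],85]
    - [[0,0,-20],[0,0,0],85]
    - [[0,0,-20],[0,0,0],85]
    - [[0,0,-20],[0,0,0],85]
    - [[0,0,-20],[0,0,0],85]
    - [[0,0,-19],[0,0,0],85]
    - [[0,0,0],[0,0,0],85]
    - [[0,0,0],[0,0,0],85]

```text
time: 3.02
position: [0.6576, -0.1951, 0.1108]
eef_rot: [0.043, 0.999, 0.001, -0.001]
contact_force: [0.1, -0.5, 0.6]
finger_gap: 0.0852
grip_force: 0.0
```

Run:
```python
from h import *
a=vision.camera("top");b=vision.camera("side")
f=lambda i:cv2.resize(i[:,:,::-1],None,fx=2,fy=2)
t=cv2.resize(a[120:320,240:440,::-1],(400,400));s=cv2.resize(b[100:280,170:350,::-1],(400,400))
cv2.imwrite("pics/g1.png",np.hstack([t,s])); print(arm.get_obs()["position"])
```

```text
[ 0.65971072 -0.1962408   0.11369263]
```

View pics/g1.png

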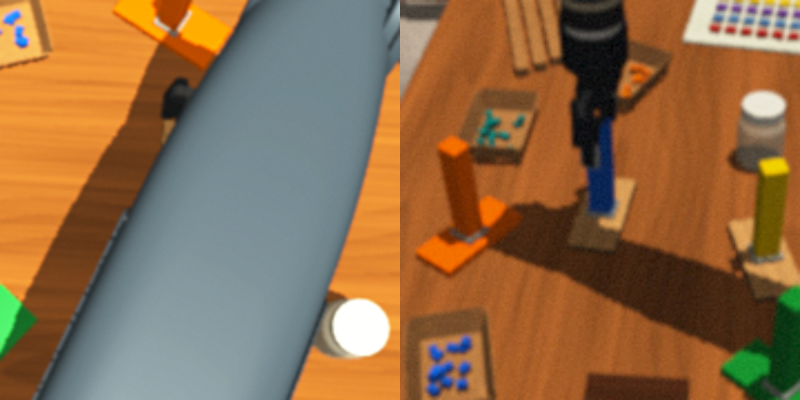

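The picture shows the fingers straddling the blue handle; the near finger is at about (588,140) and the handle at (603,165). I will check that sideways offset against the projection.

Run:
```python
from h import *
print((proj("side",[(.66,-.145,.115),(.66,-.145,.14),(.66,-.19,.1),(.66,-.199,.02)])-[170,100])*400/180+[400,0])
b=vision.camera("side");h=cv2.cvtColor(b,cv2.COLOR_RGB2HSV)
for r in(180,185,190): 
    x=[c for c in range(245,285) if 105<h[r,c,0]<130 and h[r,c,1]>130]; print(r,x[0],x[-1])
    print(plane("side",[(np.mean(x),r)],.05))
```

```text
[[591.96333772 174.68090769]
 [590.84335797 157.8987984 ]
 [598.14122961 160.40123013]
 [602.11500256 205.02752852]]
180 255 264
[[ 0.66530495 -0.21659718  0.05      ]]
185 255 264
[[ 0.6622056  -0.19530004  0.05      ]]
190 256 265
[[ 0.65644638 -0.17477821  0.05      ]]
```

>>> play_rows:
  commands:
    - [[0,0,0],[0,0,0],10]
    - [[0,0,0],[0,0,0],10]
    - [[0,0,0],[0,0,0],10]
    - [[0,0,0],[0,0,0],10]
    - [[0,0,0],[0,0,0],10]
    - [[0,0,0],[0,0,0],10]
    - [[0,0,0],[0,0,0],10]
    - [[0,0,0],[0,0,0],10]
    - [[0,0,3],[0,0,0],10]
    - [[0,0,10],[0,0,0],10]
    - [[0,0,20],[0,0,0],10]
    - [[0,0,20],[0,0,0],10]
    - [[0,0,20],[0,0,0],10]
    - [[0,0,20],[0,0,0],10]
    - [[0,0,20],[0,0,0],10]
    - [[0,0,20],[0,0,0],10]
    - [[0,0,15],[0,0,0],10]
    - [[0,0,0],[0,0,0],10]
    - [[0,0,0],[0,0,0],10]
  newtons: 75

```text
time: 4.75
position: [0.6596, -0.1962, 0.2595]
eef_rot: [0.044, 0.999, 0.0, 0.0]
contact_force: [-0.2, -0.2, -4.0]
finger_gap: 0.025
grip_force: 74.3
```

Run:
```python
from h import *
o=arm.get_obs(); print(o["position"],o["eef_rot"],o["finger_gap"],o["contact_force"],o["joint_pos"])
```

```text
[ 0.65962329 -0.19618612  0.25946054] [4.36060046e-02 9.99048718e-01 2.81471329e-04 3.10860378e-04] 0.025012177544626354 [-0.16142923 -0.18383492 -3.99772735] [-3.86796524e-01  5.33134660e-01  7.48881387e-01  1.78614700e+00
  7.39314519e-04 -2.99556698e-01]
```

>>> play_rows:
  commands:
    - [[-3,14,0],[0,0,0.2],10]
    - [[-5,26,0],[0,0,0.4],10]
    - [[-5,26,0],[0,0,0.4],10]
    - [[-5,26,0],[0,0,0.4],10]
    - [[-5,26,0],[0,0,0.4],10]
    - [[-5,26,0],[0,0,0.4],10]
    - [[-6,26,0],[0,0,0.4],10]
    - [[-5,26,0],[0,0,0.4],10]
    - [[-6,26,0],[0,0,0.4],10]
    - [[-5,26,0],[0,0,0.4],10]
    - [[-6,26,0],[0,0,0.4],10]
    - [[-5,26,0],[0,0,0.4],10]
    - [[-6,26,0],[0,0,0.4],10]
    - [[-5,26,0],[0,0,0.4],10]
    - [[-6,26,0],[0,0,0.4],10]
    - [[-5,26,0],[0,0,0.4],10]
    - [[-5,16,0],[0,0,0.3],10]
    - [[-4,6,0],[0,0,0],10]
    - [[0,0,0],[0,0,0],10]
    - [[0,0,0],[0,0,0],10]

```text
time: 6.42
position: [0.5665, 0.2288, 0.2577]
eef_rot: [-0.013, 1.0, -0.001, -0.001]
contact_force: [-0.8, -0.9, -5.0]
finger_gap: 0.0253
grip_force: 74.7
```

```bash
cat > wp.py <<'E'
from plan import *
W=[(0,147,0),(-15,140,40),(-15,105,45),(-5,88,40),(7.5,75,35),(15,67.5,25),(17.5,60,10),(12.5,55,0),(0,40,0),(0,8,0)]
k=112
def tcp(s,z,t):
    t=np.radians(t); st=s+k*np.sin(t); return np.array([571.5+.026*st,230-st,z+k*np.cos(t)])
E
python3 - <<'E'
from wp import *
from h import *
for a,b in zip(W,W[1:]):
    c=min(clear(*(np.array(a)*(1-f)+np.array(b)*f)) for f in np.linspace(0,1,11))
    print(b,"tcp",tcp(*b).round(1),"d",(tcp(*b)-tcp(*a)).round(1),"dth",b[2]-a[2],"minclear",c.round(1))
o=arm.get_obs(); print(o["position"],o["eef_rot"],o["joint_pos"])
b=vision.camera("side");a=vision.camera("top")
cv2.imwrite("pics/t1.png",np.hstack([cv2.resize(a[120:320,60:260,::-1],(400,400)),cv2.resize(b[150:400,150:400,::-1],(400,400))]))
E
```

```text
(-15, 140, 40) tcp [573.  173.  225.8] d [  1.5 -57.  -33.2] dth 40 minclear 17.6
(-15, 105, 45) tcp [573.2 165.8 184.2] d [  0.2  -7.2 -41.6] dth 5 minclear 13.8
(-5, 88, 40) tcp [573.2 163.  173.8] d [  0.1  -2.8 -10.4] dth -5 minclear 24.2
(7.5, 75, 35) tcp [573.4 158.3 166.7] d [ 0.1 -4.7 -7.1] dth -5 minclear 15.4
(15, 67.5, 25) tcp [573.1 167.7 169. ] d [-0.2  9.4  2.3] dth -10 minclear 11.6
(17.5, 60, 10) tcp [572.5 193.1 170.3] d [-0.7 25.4  1.3] dth -15 minclear 10.0
(12.5, 55, 0) tcp [571.8 217.5 167. ] d [-0.6 24.4 -3.3] dth -10 minclear 10.9
(0, 40, 0) tcp [571.5 230.  152. ] d [ -0.3  12.5 -15. ] dth 0 minclear 17.5
(0, 8, 0) tcp [571.5 230.  120. ] d [  0.   0. -32.] dth 0 minclear 2.0
[0.56652157 0.22877841 0.2577203 ] [-1.30785731e-02  9.99913256e-01 -8.88955973e-04 -1.28088244e-03] [ 2.74633736e-01  2.93824766e-01  4.30326478e-01  1.71023242e+00
 -1.05501426e-03  2.48477360e-01]
```

View pics/t1.png

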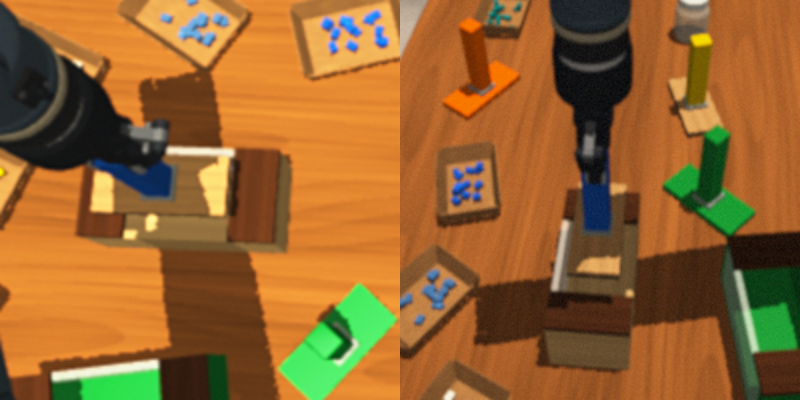

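The tamper hangs level above the box, centred over the window (handle at (155,178) in the top half), with the foot aligned with the walls. Now I tilt it so the −y end goes down, and check before entering.

>>> play_rows:
  commands:
    - [[1,-7,-4],[5,0.13,0],10]
    - [[1,-7,-4],[5,0.13,0],10]
    - [[1,-7,-4],[5,0.13,0],10]
    - [[1,-7,-4],[5,0.13,0],10]
    - [[1,-7,-4],[5,0.13,0],10]
    - [[1,-7,-4],[5,0.13,0],10]
    - [[0.5,-7,-4],[5,0.13,0],10]
    - [[0,-7,-4],[5,0.13,0],10]
    - [[0,0,0],[0,0,0],10]
    - [[0,0,0],[0,0,0],10]

```text
time: 7.35
position: [0.5738, 0.1701, 0.225]
eef_rot: [-0.009, 0.94, 0.34, -0.006]
contact_force: [0.5, 0.9, -4.7]
finger_gap: 0.0254
grip_force: 76.5
```

Run:
```python
from h import *
from scipy.spatial.transform import Rotation as R
o=arm.get_obs(); print(o["position"],R.from_quat(o["eef_rot"]).as_matrix().round(3),o["finger_gap"],o["contact_force"],o["joint_pos"])
b=vision.camera("side");a=vision.camera("top")
cv2.imwrite("pics/t2.png",np.hstack([cv2.resize(a[120:320,60:260,::-1],(400,400)),cv2.resize(b[150:400,150:400,::-1],(400,400))]))
```

```text
[0.57377544 0.17010765 0.22503676] [[-1.    -0.014 -0.017]
 [-0.021  0.768  0.64 ]
 [ 0.004  0.64  -0.768]] 0.025395874894305764 [ 0.50048482  0.93674501 -4.65837416] [-0.17034453  0.23519909  0.14620318  1.64311634  0.67899965 -0.24733423]
```

View pics/t2.png

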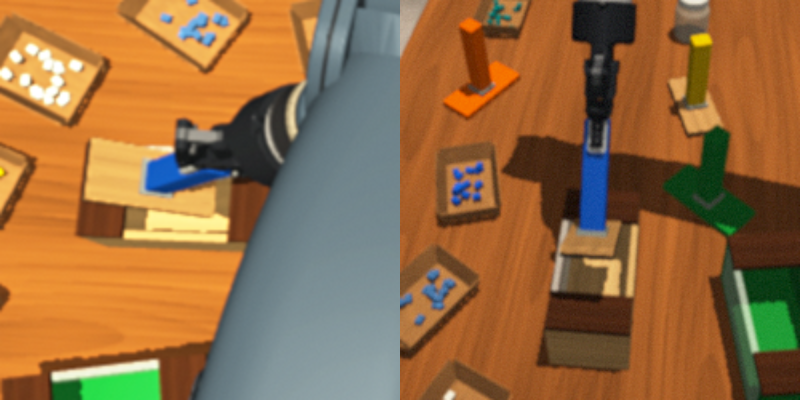

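The foot is tilted 40°, its low end (top-view (215,213)) over the window, and its width sits between the side walls. Next is the entry.

>>> play_rows:
  commands:
    - [[-0.5,-1,-7],[1,0.03,0],10]
    - [[-0.5,-1,-7],[1,0.03,0],10]
    - [[-0.5,-1,-7],[1,0.03,0],10]
    - [[0,-1,-7],[1,0.03,0],10]
    - [[0,0,-7],[1,0.03,0],10]
    - [[0,0,-6],[0,0,0],10]
    - [[0,-1.5,-5],[-2.5,-0.07,0],10]
    - [[0,-1.5,-5],[-2.5,-0.07,0],10]
    - [[0,-2.5,-3.5],[-2.5,-0.07,0],10]
    - [[0,-2.5,-3.5],[-2.5,-0.07,0],10]
    - [[0,0,0],[0,0,0],10]
    - [[0,0,0],[0,0,0],10]

```text
time: 8.45
position: [0.572, 0.162, 0.1693]
eef_rot: [-0.013, 0.953, 0.302, -0.004]
contact_force: [0.2, -1.0, -5.3]
finger_gap: 0.0251
grip_force: 76.5
```

Run:
```python
from h import *
from scipy.spatial.transform import Rotation as R
o=arm.get_obs(); print(o["position"],R.from_quat(o["eef_rot"]).as_matrix().round(3)[:,1:],o["finger_gap"],o["contact_force"],o["wrist_torque"])
b=vision.camera("side");a=vision.camera("top")
cv2.imwrite("pics/t3.png",np.hstack([cv2.resize(a[120:320,60:260,::-1],(400,400)),cv2.resize(b[220:400,200:380,::-1],(400,400))]))
```

```text
[0.5720039  0.16203896 0.16934604] [[-0.022 -0.015]
 [ 0.818  0.575]
 [ 0.575 -0.818]] 0.0250867044984801 [ 0.19994012 -1.02066331 -5.25561923] [-1.35990231 -0.02614385 -0.03788142]
```

View pics/t3.png

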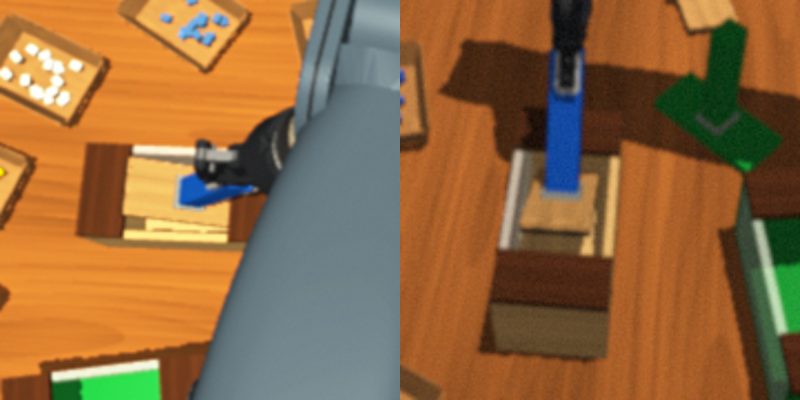

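The low end is now under the −y lip with no contact. The high end, at top-view column 125 because it is raised, should clear the +y lip. I now right it inside.

>>> play_rows:
  commands:
    - [[0.5,-2,-1.5],[0,0,0],10]
    - [[0.5,-2,-1],[0,0,0],10]
    - [[0,2.3,0.5],[-2.5,-0.07,0],10]
    - [[0,2.3,0.5],[-2.5,-0.07,0],10]
    - [[0,2.4,0.6],[-2.5,-0.07,0],10]
    - [[0,2.4,0.6],[-2.5,-0.07,0],10]
    - [[0,4.2,0.2],[-2.5,-0.07,0],10]
    - [[0,4.2,0.2],[-2.5,-0.07,0],10]
    - [[0,4.2,0.2],[-2.5,-0.07,0],10]
    - [[0,4.2,0.2],[-2.5,-0.07,0],10]
    - [[0,4.2,0.2],[-2.5,-0.07,0],10]
    - [[0,4.2,0.2],[-2.5,-0.07,0],10]
    - [[0,0,0],[0,0,0],10]

```text
time: 9.63
position: [0.5727, 0.1945, 0.1704]
eef_rot: [-0.014, 0.996, 0.089, -0.001]
contact_force: [-0.4, 0.7, -4.5]
finger_gap: 0.0249
grip_force: 76.3
```

>>> play_rows:
  commands:
    - [[0,6,-0.8],[-2.5,-0.07,0],10]
    - [[0,6,-0.8],[-2.5,-0.07,0],10]
    - [[0,6,-0.8],[-2.5,-0.07,0],10]
    - [[0,6,-0.8],[-2.5,-0.07,0],10]
    - [[0,0,0],[0,0,0],10]
    - [[0,0,0],[0,0,0],10]

```text
time: 10.13
position: [0.5728, 0.2163, 0.1662]
eef_rot: [-0.013, 1.0, 0.001, -0.001]
contact_force: [0.0, -0.1, -4.2]
finger_gap: 0.0254
grip_force: 76.4
```

Run:
```python
from h import *
from scipy.spatial.transform import Rotation as R
o=arm.get_obs(); print(o["position"],R.from_quat(o["eef_rot"]).as_matrix().round(3)[:,1:],o["finger_gap"],o["contact_force"],o["wrist_torque"])
b=vision.camera("side");a=vision.camera("top")
cv2.imwrite("pics/t4.png",np.hstack([cv2.resize(a[120:320,60:260,::-1],(400,400)),cv2.resize(b[220:400,200:380,::-1],(400,400))]))
```

```text
[0.57276775 0.21634269 0.16615772] [[-0.027 -0.001]
 [ 1.     0.002]
 [ 0.002 -1.   ]] 0.025443906553107153 [ 0.01565379 -0.0876181  -4.20826708] [-0.06584606 -0.01795198 -0.06802491]
```

View pics/t4.png

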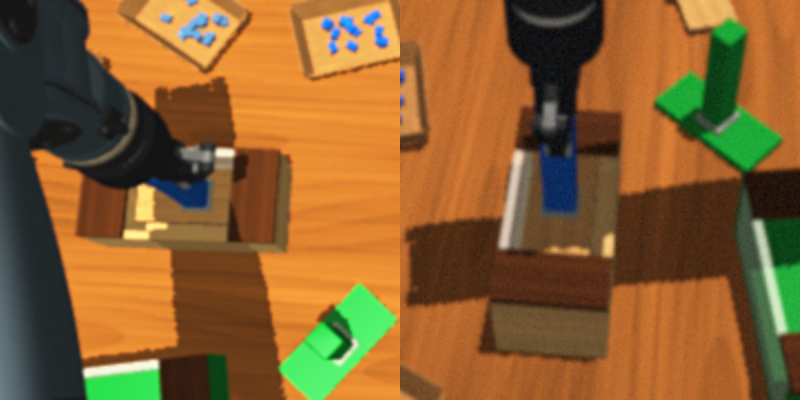

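Upright inside the box with the foot below the lips. I lower it gently.

>>> play_rows:
  commands:
    - [[-0.3,4,-5],[0,0,0],10]
    - [[-0.3,4,-5],[0,0,0],10]
    - [[-0.4,4,-6],[0,0,0],10]
    - [[0,1,-6],[0,0,0],10]
    - [[0,0,-6],[0,0,0],10]
    - [[0,0,-6],[0,0,0],10]
    - [[0,0,-4],[0,0,0],10]
    - [[0,0,-3],[0,0,0],10]
    - [[0,0,-2],[0,0,0],10]
    - [[0,0,0],[0,0,0],10]
    - [[0,0,0],[0,0,0],10]
    - [[0,0,0],[0,0,0],10]

```text
time: 11.23
position: [0.5726, 0.229, 0.1245]
eef_rot: [-0.013, 1.0, 0.0, 0.001]
contact_force: [-0.5, -0.1, -4.8]
finger_gap: 0.0251
grip_force: 76.4
```

>>> play_rows:
  commands:
    - [[0,0,-1],[0,0,0],10]
    - [[0,0,-0.5],[0,0,0],10]
    - [[0,0,-0.5],[0,0,0],10]
    - [[0,0,0],[0,0,0],10]
    - [[0,0,0],[0,0,0],10]

```text
time: 11.65
position: [0.5722, 0.2289, 0.122]
eef_rot: [-0.013, 1.0, -0.0, 0.001]
contact_force: [0.6, 0.4, -5.1]
finger_gap: 0.0252
grip_force: 76.4
```

>>> play_rows:
  commands:
    - [[0,0,-1],[0,0,0],10]
    - [[0,0,-0.5],[0,0,0],10]
    - [[0,0,-0.5],[0,0,0],10]
    - [[0,0,0],[0,0,0],10]
    - [[0,0,0],[0,0,0],10]

```text
time: 12.07
position: [0.5722, 0.2289, 0.1199]
eef_rot: [-0.013, 1.0, -0.0, 0.0]
contact_force: [0.5, -0.1, -4.1]
finger_gap: 0.0253
grip_force: 76.4
```

>>> play_rows:
  commands:
    - [[0,0,-0.5],[0,0,0],10]
    - [[0,0,-0.5],[0,0,0],10]
    - [[0,0,0],[0,0,0],10]
    - [[0,0,0],[0,0,0],10]

```text
time: 12.4
position: [0.5722, 0.2289, 0.1189]
eef_rot: [-0.013, 1.0, -0.0, 0.001]
contact_force: [0.3, 0.1, -3.9]
finger_gap: 0.025
grip_force: 76.4
```

>>> play_rows:
  commands:
    - [[0,0,-0.5],[0,0,0],10]
    - [[0,0,-0.5],[0,0,0],10]
    - [[0,0,0],[0,0,0],10]
    - [[0,0,0],[0,0,0],10]

```text
time: 12.73
position: [0.5723, 0.229, 0.1181]
eef_rot: [-0.013, 1.0, 0.0, 0.001]
contact_force: [-0.3, -0.5, -3.9]
finger_gap: 0.025
grip_force: 76.5
```

>>> play_rows:
  commands:
    - [[0,0,-0.5],[0,0,0],10]
    - [[0,0,0],[0,0,0],10]
    - [[0,0,0],[0,0,0],10]

```text
time: 12.98
position: [0.5724, 0.229, 0.1181]
eef_rot: [-0.013, 1.0, 0.0, 0.001]
contact_force: [-0.7, 0.7, -1.9]
finger_gap: 0.0253
grip_force: 76.9
```

Contact with the floor, as expected at z = 118 mm. Release, rise and check.

>>> play_rows:
  commands:
    - [[0,0,-0.5],[0,0,0],10]
    - [[0,0,0],[0,0,0],10]
    - [[0,0,0],[0,0,0],10]
    - [[0,0,0],[0,0,0],30]
    - [[0,0,0],[0,0,0],45]
    - [[0,0,0],[0,0,0],60]
    - [[0,0,0],[0,0,0],70]
    - [[0,0,0],[0,0,0],70]
    - [[0,0,0],[0,0,0],70]
    - [[0,0,5],[0,0,0],70]
    - [[0,0,15],[0,0,0],70]
    - [[0,0,25],[0,0,0],70]
    - [[0,0,25],[0,0,0],70]
    - [[0,0,25],[0,0,0],70]
    - [[0,0,25],[0,0,0],70]
    - [[0,0,0],[0,0,0],70]
    - [[0,0,0],[0,0,0],70]

```text
time: 14.4
position: [0.5736, 0.2293, 0.2399]
eef_rot: [-0.013, 1.0, 0.001, 0.003]
contact_force: [0.2, 0.2, -0.2]
finger_gap: 0.0702
grip_force: 0.0
```

Run:
```python
from h import *
b=vision.camera("side");a=vision.camera("top")
cv2.imwrite("pics/t5.png",np.hstack([cv2.resize(a[:,:,::-1],(480,360)),cv2.resize(b[200:400,200:380,::-1],(320,360))]))
h=cv2.cvtColor(b,cv2.COLOR_RGB2HSV); m,st=comp((h[:,:,0]>105)&(h[:,:,0]<130)&(h[:,:,1]>130)&(np.indices(b.shape[:2])[1]>235),(262,280)); print(st)
print(proj("side",[(.572,.229,.156),(.572,.229,.018)]))
```

```text
[264 288  16  46 652]
[[271.6135203  289.88979656]
 [273.35895499 328.13562735]]
```

View pics/t5.png

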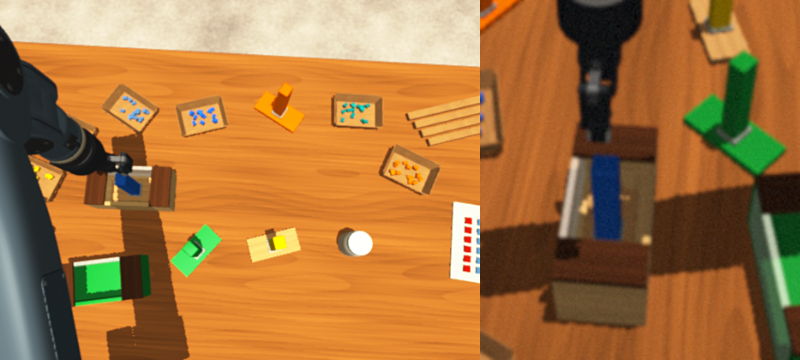

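The blue tamper stands upright in the box (side view: handle at columns 264-280, rows 288-334, centred where predicted), the gripper is clear, and the yellow tamper and jar are in place.

```bash
python3 -c "
from station import arm
print(arm.close_job())"
```

```text
the job is handed in; nothing more can be done
None
```

The blue tamper stands upright on the plywood box's floor, set down while still held and then released; the yellow tamper and glue jar were left where they stood, and the job is handed in (the close call gave no verdict).

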